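# Uncover the reader tray and hold the test block against its fence

## Task

In the scanner control room, lift the lid off the white reader tray by its black knob and set it down, without dropping it, knob up in the middle of the green mat. Then slide the orange test block in the tray square up against the aluminium fence and hold it there with one firm diagonal push, tight against the fence and flat on the tray floor at once; finish while still holding that push, let nothing go. Leave the disc spindle, the jar and the phone where they are.

Things in the scene. Friction and masses are not known exactly. Their poses are not given: they have to be found in the camera images.
- tray: open white tray fixed to the desk, 230 (x) x 190 (y) mm outside, walls 6 mm, rim 54 mm above the desk; grey reader head (36 x 90, 50 mm high) outside its +x wall. Origin: centre of the underside, at desk height; x points towards the fence, roughly away from the robot (yaw within 0.5 rad), z up. Tray and mat may trade places, left and right
- tray_floor: the white floor inside the tray, 218 x 178 mm, its upper face 8 mm above the desk. Same origin and axes as the tray. It is slick: the block slides on it with a friction of about 0.2
- fence: aluminium bar fixed in the tray along its +x side, 174 mm long (along its y), 18 mm thick, its top 40 mm above the tray floor (48 mm above the desk). Origin: middle of the lower edge of its front face, 85 mm from the tray's origin along the tray's x and 8 mm above the desk; the front face is the plane x = 0 of the fence and looks to -x; axes parallel to the tray's
- block: orange resin block, 0.16-0.24 kg, 70 x 70 x 40 (z) mm, loose on the tray floor, 40 to 80 mm clear of the fence, up to 0.25 rad askew. Origin: centre of underside. Its flat +x face goes to the fence; then its origin is at x = 50 mm in the tray frame. Its upper edge on the -x side is a 45 degree slope, from 20 mm high at x = -35 to 40 mm high at x = -15 mm
- slope (a point): middle of the block's sloping face: 25 mm from the block's origin along its -x, 30 mm above its underside; axes as the block's. A push of 15 to 25 N into the slope, down and towards the fence, loads both; an arm stiff in height easily presses down more than towards the fence
- lid: blue lid lying loose on the tray's rim, square with the tray, 0.3 kg, panel 226 x 186 x 6 mm with 4 mm locating ribs under it that fit 4 mm inside the walls; black round knob on top. Origin: centre of its underside (the ribs' lower edge), 50 mm above the desk when on the tray; panel from 4 to 10 mm above the origin; z up
- knob (a point): grip point on the lid's knob, on its axis 35 mm above the lid's origin (85 mm above the desk on the tray); the knob is a 36 mm wide, 26 mm high cylinder from 22 to 48 mm above the lid's origin, on a 20 mm stem
- mat: green mat fixed flat on the desk, 270 (x) x 240 (y) x 3 mm, yaw up to 0.2 rad; origin: centre of its underside, on the desk
- disc_spindle: stack of discs on a spindle, 124 mm wide, 66 mm high, beyond the middle of the desk, to be left alone; origin: centre of its underside
- jar: small jar with white cap, 52 mm wide, 60 mm high, at the far right of the work, to be left alone; origin: centre of its underside
- phone: black mobile phone, 150 (x) x 72 (y) x 9 mm, lying flat at the far left of the work, to be left alone; origin: centre of its underside

How it is judged:
By the outcome, as a careful person would: the job done as asked, in the order asked, and still so for the second after the job is handed in, while the arm keeps its last pose, push and grip.
It also fails if it takes over 58 s, if anything falls off the work surface, if the arm or the gripper's body presses on something with over 40 N, if the wrist force passes 120 N, or if a joint passes its speed limit or range.

## Robot

A 7-joint arm with a two-finger parallel gripper is mounted at the origin on the work surface. World frame = base frame: x ahead of the robot, y to its left, z up, the work surface at z = 0. Lengths are in m, angles in rad, forces in N, time in s.
With the tool pointing down it reaches from about 0.35 to 0.9 m from the base axis. Payload 8.1 kg.
Tool frame: the origin (TCP) lies at the very end of the fingers, on their centre line; the grasp point (between the pads) lies 19 mm behind it; z points along the fingers, y is the line along which they close (so a half turn about z gives the same grasp; the last joint's range is limited). The gripper opens to 92 mm and grips with 3 to 60 N. Pads are 19 mm wide; open, the fingers measure 130 mm over their backs; the gripper's body (75 mm by 190 mm) begins 47 mm behind the grasp point.
Start: joints at [1.12, 0.434, 0.025, 1.573, -0.012, 1.134, -0.075], TCP at [0.213, -0.588, 0.227] pointing down, gripper open.
Joint ranges: [-2.62, 2.62], [-0.44, 2.09], [-1.27, 1.32], [0.08, 2.57], [-1.32, 4.46], [0.12, 2], [-2.74, 2.74]. Speed limits (rad/s): [2.22, 2.22, 3.01, 3.01, 3.14, 3.14, 3.14].

## Interface

Orientations are given as a 3x3 rotation matrix whose columns are the frame's x, y, z axes.
In Python, from cell import robot, eyes, finder gives the robot as it stands.
- The arm moves only by the tool servo_tool, never from a script. Its argument "deltas" is a list of rows, each a list of 5 numbers: the shift along the tool's x, y, z in m, then the turn about the tool's z in rad, then the opening, from 0 (shut) to 1 (fully open). A call has exactly 10 rows; each row is the pose to reach, as a shift and turn from the pose commanded when the call began, along the tool's axes at that moment; what a row does not reach only later rows make up. A row lasts 1/8 s, in which the tool goes at most 62.5 mm and 10.7 degrees, less where a joint would pass 70% of its speed; a pose out of reach is approached as far as the arm can. A call with a gripper value outside its range is refused whole. The fingers move at their own pace and stop on an object; "force" is the grip in N (left out, the last holds). Time passes only in rows, so rows that repeat a pose let the fingers close, or fill a call up. It gives the time, the measured TCP pose, the force, the opening and the grip force at its end, in the units of the state.
- robot.observe(): the state, without advancing time (a new reading comes with each control period).
- eyes.read_camera(name): name is "scene" or "top"; returns a dict with "pixels" (400x640x3 uint8, red, green, blue), "depth" (400x640 float32, m along the optical axis (not along the pixel's ray), 0 where there is no reading), "mtx" (3x3 intrinsics, pixels), "k1" (the pictures are not rectified: a ray, as slopes to the right and down, at radius r is drawn at 1 + k1 r^2 times it, then the intrinsics apply), "R" (3x3) and "t" (3): a world point X has camera coordinates R X + t. Camera axes: x right, y down, z forward; pixel columns grow to the right and rows downward; lengths in m; the calibration is good to about 2 mm. A picture is of the moment at which its call begins.
- robot.job_done(): hands the job in; it is judged then, once.
Trained networks look in a picture, given as the dict that the camera call returned (one of the last four; its "shot" number tells which), for a name from the list of things; names that differ only in an ending like _2 or _b are one class to them, and where a whole thing is asked for, a point or a joint stands for the part that bears it (a point fixed in the world has none). Each returns a list of dicts, best first, with "confidence" (0 to 1); they miss things now and then, are a little off and sometimes report something else, mostly with a low value. They report only what shows in the picture. A call takes as long as a camera call.
- finder.silhouettes(label, picture): "region" (400x640 bool, what is visible of it) and "extent" ([left, top, right, bottom] in pixels, round what is visible of it).
- finder.spot_point(label, picture): "position" ([column, row] in pixels: a listed point, or the origin of a listed thing).
The state is a dict: "clock": time; "joint_pos": joint angles; "joint_velocities": joint speeds; "tau": joint torques, N m; "position": TCP position; "ee_rot": TCP orientation; "wrist_force": force on the tool from outside, world axes, zero at the start; "moment": the same for the moment, N m; "finger_gap": finger opening in m; "finger_force": force on a finger pad.
Only numpy, scipy, OpenCV 4.12 (cv2) and the standard library are available. Lean on these libraries where they do the work, as an engineer would, in place of code of your own. Each camera call takes 0.05 s, during which the arm holds its last target. There are 200 camera calls.

## Working session

There is one attempt and no reset: what is moved stays moved. The work goes in short steps, Python scripts to look and compute and a tool call to move; the robot and the scene stay as the last step left them, time stands still between calls to the robot, and variables do not carry over. Pictures are saved under pics/ and viewed, at most 10 in all, crops included, and the job is handed in when it is done.

Besides the shell and the picture viewer there is one more tool, called after "Emit:" as name(argument=value, ...) on one line, values as JSON. servo_tool: Moves the arm, as the interface text tells. Its arguments: {"type":"object","properties":{"deltas":{"type":"array","items":{"type":"array","items":{"type":"number"}}},"force":{"type":"number"}},"required":["deltas"]}

```bash
ls; mkdir -p pics; cat > h.py <<'E'
import numpy as np, cv2
from cell import robot, eyes, finder
def save(p,n): cv2.imwrite('pics/'+n, p['pixels'][:,:,::-1])
def und(p,uv):
    uv=np.atleast_2d(np.array(uv,float)); K=p['mtx']
    return cv2.undistortPoints(uv.reshape(-1,1,2),K,np.array([p['k1'],0,0,0.])).reshape(-1,2) if False else _und(p,uv)
def _und(p,uv):
    K=p['mtx']; d=np.c_[(uv[:,0]-K[0,2])/K[0,0],(uv[:,1]-K[1,2])/K[1,1]]; s=d.copy()
    for _ in range(20): s=d/(1+p['k1']*(s**2).sum(1,keepdims=True))
    return s
def at_z(p,uv,z):  # intersect pixel rays with plane z
    s=und(p,uv); r=np.c_[s,np.ones(len(s))]@p['R']; c=-p['R'].T@p['t']
    return c+r*((z-c[2])/r[:,2])[:,None]
def cloud(p,m):
    v,u=np.nonzero(m&(p['depth']>0)); s=und(p,np.c_[u,v]); d=p['depth'][v,u][:,None]
    return (np.c_[s,np.ones(len(s))]*d-p['t'])@p['R']
E
python3 - <<'E'
from h import *
o=robot.observe(); print(o['clock'],o['position'],o['ee_rot'],o['wrist_force'],o['finger_gap'])
for n in ['top','scene']:
    p=eyes.read_camera(n); save(p,n+'0.png'); print(n,p['k1'],-p['R'].T@p['t'],p['R'][2])
    for l in ['tray','lid','knob','mat','block','fence','disc_spindle','jar','phone']:
        r=finder.spot_point(l,p); print(l,[(np.round(x['position'],1),round(x['confidence'],2)) for x in r[:2]])
    for l,z in [('lid',.06),('mat',.003),('knob',.098)]:
        r=finder.silhouettes(l,p)
        if r:
            m=r[0]['region']; C=cloud(p,m); C=C[abs(C[:,2]-z)<.006]
            c=cv2.findContours(m.astype(np.uint8),0,1)[0]; c=max(c,key=cv2.contourArea).reshape(-1,2)
            W=at_z(p,c,z)[:,:2]; print(l,'contour rect',cv2.minAreaRect(W.astype(np.float32)),r[0]['confidence'],len(C))
            if len(C)>50: print('  depth rect',cv2.minAreaRect(C[:,:2].astype(np.float32)),np.median(C,0))
E
```

```text
pics
0.0 [ 0.21278156 -0.58711826  0.2259292 ] [[ 9.40140649e-01  3.40785976e-01 -6.91780839e-04]
 [ 3.40786644e-01 -9.40139524e-01  1.46264662e-03]
 [-1.51921054e-04 -1.61084321e-03 -9.99998691e-01]] [ 0.37775686 -1.14613882 -0.23159136] 0.0915820822076938
top -0.0061750544423441415 [0.41262674 0.00557276 1.36728943] [ 0.1814658   0.02135209 -0.98316542]
tray []
lid [(array([416.9, 223. ]), 0.89)]
knob [(array([419.1, 221.1]), 0.91)]
mat [(array([263.9, 245.4]), 0.71)]
block []
fence []
disc_spindle [(array([335.7, 163.5]), 0.56)]
jar [(array([497.7, 238.4]), 0.72)]
phone [(array([177.3, 219.2]), 0.96)]
lid contour rect ((0.5816846489906311, -0.23347866535186768), (0.22789405286312103, 0.1866959035396576), 10.73957347869873) 0.76 4646
  depth rect ((0.5818096399307251, -0.23317909240722656), (0.2270687371492386, 0.1851813942193985), 9.973691940307617) [ 0.57743751 -0.23165049  0.06042501]
mat contour rect ((0.5265389680862427, 0.21934133768081665), (0.2400328814983368, 0.2721472978591919), 83.2885971069336) 0.69 6876
  depth rect ((0.5267886519432068, 0.21979406476020813), (0.241355
[... 904 characters left out ...]
 -0.2315027117729187), (0.2299371063709259, 0.18548382818698883), 9.65772533416748) [ 0.5955996  -0.23321869  0.05949986]
mat contour rect ((0.5316309332847595, 0.22017797827720642), (0.24135683476924896, 0.2762686014175415), 83.40111541748047) 0.78 4451
  depth rect ((0.5299120545387268, 0.2215261459350586), (0.24230024218559265, 0.27805572748184204), 83.33502960205078) [0.5399881  0.21759771 0.00249119]
knob contour rect ((0.6068231463432312, -0.23174646496772766), (0.22157160937786102, 0.18166038393974304), 9.852314949035645) 0.84 96
  depth rect ((0.5846997499465942, -0.23149484395980835), (0.03283430635929108, 0.0355193056166172), 75.21913146972656) [ 0.58581701 -0.23121903  0.09641148]
```

View pics/top0.png

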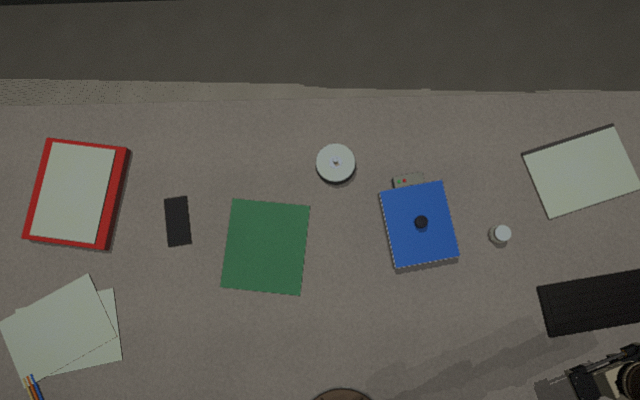

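```bash
cat >> h.py <<'E'
def state():
    o=robot.observe(); R=o['ee_rot']; print('t',o['clock'],'pos',np.round(o['position'],4),'yaw',round(np.arctan2(R[1,0],R[0,0]),3),'F',np.round(o['wrist_force'],1),'gap',round(o['finger_gap'],4),'grip',o['finger_force'],'q',np.round(o['joint_pos'],2)); return o
def to(target,yaw=None):
    o=state(); R=o['ee_rot']; print('tool delta',np.round(R.T@(np.array(target)-o['position']),4), end=' ')
    if yaw is not None: print('turn', round(-(yaw-np.arctan2(R[1,0],R[0,0])),3), end='')
    print()
E
python3 -c "
from h import *
to([.583,-.2325,.066],.175)"
```

```text
t 1.3 pos [ 0.213  -0.5876  0.2267] yaw 0.348 F [0.1 0.1 0.4] gap 0.0922 grip 0.0 q [ 1.12  0.43  0.02  1.57 -0.01  1.13 -0.08]
tool delta [ 0.4689 -0.2078  0.1607] turn 0.173
```

The picture shows the blue lid at (420,223) with the knob at (421,221), the green mat at (265,246) on the left, the jar at (500,234), the spindle at (336,163) and the phone at (177,221). This agrees with the network reports.

Emit:
servo_tool(deltas=[[0.025,-0.011,0.0,-0.02,1],[0.075,-0.033,0.0,0.0,1],[0.13,-0.058,0.0,0.03,1],[0.185,-0.082,0.0,0.06,1],[0.24,-0.106,0.01,0.09,1],[0.295,-0.131,0.02,0.12,1],[0.35,-0.155,0.03,0.15,1],[0.405,-0.18,0.04,0.173,1],[0.45,-0.2,0.05,0.173,1],[0.469,-0.208,0.06,0.173,1]], force=30)

```text
clock: 2.55
position: [0.5855, -0.2271, 0.1664]
ee_rot: [[0.984, 0.18, 0.001], [0.18, -0.984, 0.002], [0.001, -0.002, -1.0]]
wrist_force: [-0.2, -0.2, -0.0]
finger_gap: 0.0916
finger_force: 0.0
```

```bash
python3 -c "
from h import *
to([.583,-.2325,.067],.175)"
```

```text
t 2.55 pos [ 0.5855 -0.2271  0.1664] yaw 0.181 F [-0.2 -0.2 -0. ] gap 0.0916 grip 0.0 q [ 0.34  0.49 -0.08  1.63  0.04  1.02 -1.14]
tool delta [-0.0036  0.005   0.0994] turn 0.006
```

Emit:
servo_tool(deltas=[[0,0,0,0,1],[0,0,0.02,0,1],[0,0,0.045,0,1],[0,0,0.07,0,1],[0,0,0.09,0,1],[0,0,0.099,0,1],[0,0,0.099,0,1],[0,0,0.099,0,1],[0,0,0.099,0,0.2],[0,0,0.099,0,0]], force=30)

```text
clock: 3.8
position: [0.5833, -0.2323, 0.0683]
ee_rot: [[0.985, 0.174, 0.001], [0.174, -0.985, -0.0], [0.001, 0.0, -1.0]]
wrist_force: [-0.5, 0.2, 0.1]
finger_gap: 0.0768
finger_force: 0.0
```

Emit:
servo_tool(deltas=[[0,0,0,0,0],[0,0,0,0,0],[0,0,0,0,0],[0,0,-0.004,0,0],[0,0,-0.01,0,0],[0,0,-0.018,0,0],[0,0,-0.028,0,0],[0,0,-0.038,0,0],[0,0,-0.05,0,0],[0,0,-0.055,0,0]], force=30)

```text
clock: 5.05
position: [0.5836, -0.2324, 0.124]
ee_rot: [[0.985, 0.174, 0.001], [0.174, -0.985, -0.001], [0.001, 0.001, -1.0]]
wrist_force: [0.2, 0.1, -2.8]
finger_gap: 0.0356
finger_force: 30.0
```

```bash
python3 -c "
from h import *
to([.528,.22,.122],-.117)
for n in ['scene']:
    p=eyes.read_camera(n); save(p,n+'1.png')
    r=finder.silhouettes('lid',p)
    C=cloud(p,r[0]['region']); C=C[C[:,2]<.13]; A=np.c_[C[:,:2],np.ones(len(C))]; print(np.linalg.lstsq(A,C[:,2],rcond=None)[0], np.median(C,0), cv2.minAreaRect(C[:,:2].astype(np.float32)))
"
```

```text
t 5.05 pos [ 0.5836 -0.2324  0.124 ] yaw 0.175 F [ 0.2  0.1 -2.8] gap 0.0356 grip 29.999552071094513 q [ 0.35  0.54 -0.08  1.68  0.05  0.93 -1.15]
tool delta [ 0.0239 -0.4552  0.0017] turn 0.292
[ 0.04825735 -0.02085869  0.0745187 ] [ 0.63647184 -0.22506839  0.11152096] ((0.6004667282104492, -0.21593698859214783), (0.195587620139122, 0.20979079604148865), 9.840354919433594)
```

Emit:
servo_tool(deltas=[[0.001,-0.02,-0.01,0.02,0],[0.004,-0.065,-0.02,0.05,0],[0.007,-0.12,-0.02,0.09,0],[0.01,-0.18,-0.02,0.13,0],[0.013,-0.24,-0.02,0.17,0],[0.016,-0.3,-0.02,0.21,0],[0.019,-0.355,-0.02,0.25,0],[0.022,-0.405,-0.02,0.292,0],[0.024,-0.44,-0.02,0.292,0],[0.024,-0.455,-0.02,0.292,0]])

```text
clock: 6.4
position: [0.5267, 0.2226, 0.1424]
ee_rot: [[0.994, -0.114, -0.001], [-0.114, -0.994, 0.001], [-0.001, -0.001, -1.0]]
wrist_force: [0.9, -1.5, -3.3]
finger_gap: 0.0355
finger_force: 30.0
```

```bash
python3 -c "
from h import *
to([.528,.22,.021],-.117)
p=eyes.read_camera('top'); save(p,'top2.png')
p=eyes.read_camera('scene'); save(p,'scene2.png')
to([.528,.22,.021],-.117)
"
python3 -c "
import cv2,numpy as np
a=cv2.imread('pics/top2.png')[100:330,150:520];b=cv2.imread('pics/scene2.png')[90:320,150:520]
cv2.imwrite('pics/c2.png',np.hstack([a,b]))"
```

```text
t 6.4 pos [0.5267 0.2226 0.1424] yaw -0.114 F [ 0.9 -1.5 -3.3] gap 0.0355 grip 29.999235570430756 q [-0.42  0.44 -0.1   1.8   0.05  0.91 -2.23]
tool delta [0.0017 0.0025 0.1214] turn 0.003
t 6.5 pos [0.527  0.2213 0.1424] yaw -0.115 F [ 0.3  0.5 -3.2] gap 0.0353 grip 29.99972105026245 q [-0.42  0.44 -0.1   1.8   0.05  0.91 -2.23]
tool delta [0.0013 0.0012 0.1214] turn 0.002
```

View pics/c2.png

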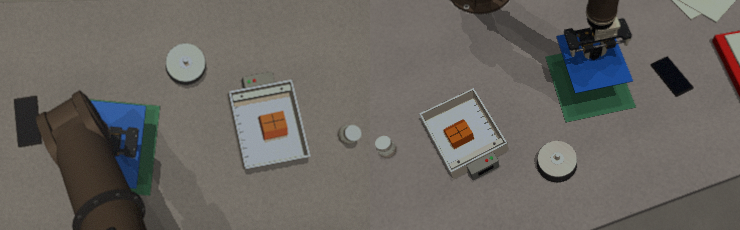

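The lid hangs level over the mat, and the orange block shows in the open tray at crop position (273,125). Next I lower the lid.

Emit:
servo_tool(deltas=[[0,0,0.005,0,0],[0,0,0.025,0,0],[0,0,0.05,0,0],[0,0,0.075,0,0],[0,0,0.095,0,0],[0,0,0.108,0,0],[0,0,0.114,0,0],[0,0,0.117,0,0],[0,0,0.119,0,0],[0,0,0.12,0,0]])

```text
clock: 7.75
position: [0.528, 0.22, 0.0246]
ee_rot: [[0.993, -0.117, 0.001], [-0.117, -0.993, 0.0], [0.001, -0.0, -1.0]]
wrist_force: [-8.0, -4.5, 24.0]
finger_gap: 0.0354
finger_force: 30.0
```

Emit:
servo_tool(deltas=[[0,0,-0.001,0,0],[0,0,-0.002,0,0],[0,0,-0.002,0,0.5],[0,0,-0.002,0,1],[0,0,-0.002,0,1],[0,0,-0.002,0,1],[0,0,-0.01,0,1],[0,0,-0.04,0,1],[0,0,-0.08,0,1],[0,0,-0.12,0,1]])

```text
clock: 9.0
position: [0.5275, 0.2199, 0.1444]
ee_rot: [[0.993, -0.117, 0.0], [-0.117, -0.993, 0.0], [0.0, -0.0, -1.0]]
wrist_force: [0.1, 0.4, -0.9]
finger_gap: 0.0921
finger_force: 0.0
```

Emit:
servo_tool(deltas=[[-0.01,0.02,-0.02,0,0.6],[-0.015,0.07,-0.04,0,0],[-0.02,0.12,-0.06,0,0],[-0.025,0.17,-0.06,0,0],[-0.03,0.22,-0.06,0,0],[-0.04,0.25,-0.06,0,0],[-0.04,0.27,-0.06,0,0],[-0.05,0.27,-0.06,0,0],[-0.05,0.27,-0.06,0,0],[-0.05,0.27,-0.06,0,0]])

```text
clock: 10.25
position: [0.4466, -0.0413, 0.2029]
ee_rot: [[0.993, -0.115, 0.0], [-0.115, -0.993, 0.0], [0.0, -0.0, -1.0]]
wrist_force: [-0.2, 0.9, 0.6]
finger_gap: 0.0007
finger_force: 0.0
```

```bash
cat > m.py <<'E'
from h import *
import sys
state()
for n in ['top','scene']:
    p=eyes.read_camera(n); save(p,n+sys.argv[1]+'.png'); print(n)
    for l in ['tray','block','slope','fence','lid','mat']:
        r=finder.spot_point(l,p); print(' ',l,[(np.round(x['position'],1),round(x['confidence'],2)) for x in r[:2]])
    for l,z in [('lid',.013),('mat',.003),('block',.048),('tray',.054),('fence',.048)]:
        r=finder.silhouettes(l,p)
        if r:
            m=r[0]['region']; C=cloud(p,m); C=C[abs(C[:,2]-z)<.005]
            if len(C)>50:
                A=np.c_[C[:,:2]-C[:,:2].mean(0),np.ones(len(C))]; f=np.linalg.lstsq(A,C[:,2],rcond=None)[0]
                print(' ',l,len(C),'rect',np.round(np.hstack(cv2.minAreaRect(C[:,:2].astype(np.float32))),4),'plane',np.round(f,3))
E
python3 m.py 3; python3 -c "
import cv2,numpy as np
a=cv2.imread('pics/top3.png')[100:330,150:520];b=cv2.imread('pics/scene3.png')[90:320,150:520]
cv2.imwrite('pics/c3.png',cv2.resize(np.vstack([a,b]),None,fx=1.3,fy=1.3,interpolation=2))"
```

```text
t 10.25 pos [ 0.4466 -0.0413  0.2029] yaw -0.116 F [-0.2  0.9  0.6] gap 0.0007 grip 0.0 q [-0.02  0.17 -0.01  2.01  0.    0.95 -1.72]
top
  tray [(array([415.9, 224.6]), 0.93)]
  block [(array([418.4, 222.4]), 0.57)]
  slope [(array([423.8, 230.8]), 0.88)]
  fence [(array([409.6, 195. ]), 0.64), (array([265.7, 243.2]), 0.53)]
  lid [(array([263.1, 245.7]), 0.74)]
  mat []
  lid 4189 rect [ 0.5249  0.22    0.1882  0.2288 83.11  ] plane [-0.001  0.002  0.013]
  mat 2265 rect [ 0.5268  0.2206  0.2431  0.2739 83.2406] plane [-0.     0.     0.003]
  block 439 rect [ 0.5825 -0.2499  0.0603  0.0713 11.5192] plane [ 0.027 -0.     0.048]
  tray 879 rect [ 0.5987 -0.2297  0.2652  0.1886 10.0923] plane [-0.011  0.     0.053]
  fence 327 rect [ 0.6736 -0.2182  0.0188  0.1745 10.0825] plane [-0.012  0.001  0.048]
scene
  tray [(array([247.1, 227.5]), 0.92)]
  block [(array([239.4, 225.7]), 0.61), (array([370.2, 162.7]), 0.29)]
  slope []
  fence [(array([255.6, 243.7]), 0.56)]
  lid [(array([365.3, 166.2]), 0.76)]
  mat []
  lid 2646 rect [ 0.5298  0.2204  0.1861  0.2292 82.694 ] plane [ 0.002 -0.     0.013]
  mat 1436 rect [ 0.531   0.2211  0.2432  0.2731 83.1457] plane [0.001 0.    0.003]
  block 327 rect [ 0.5892 -0.2476  0.0597  0.0692 10.6261] plane [0.004 0.014 0.048]
  tray 775 rect [ 0.6023 -0.2286  0.2705  0.1898  9.8206] plane [-0.005  0.     0.052]
  fence 302 rect [ 0.6775 -0.2163  0.0211  0.1723 10.0484] plane [0.017 0.004 0.047]
```

View pics/c3.png

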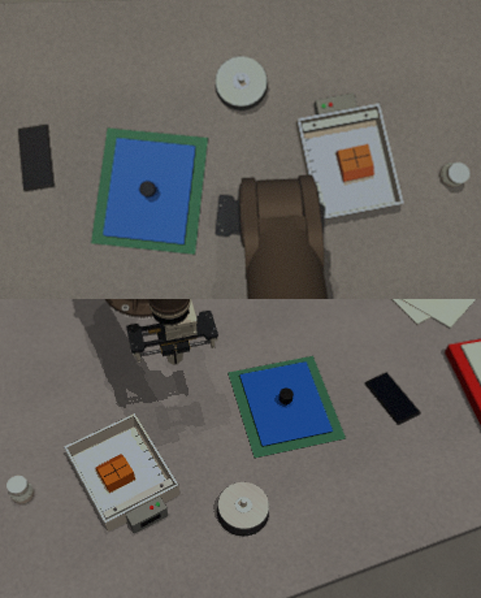

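The lid lies flat and centred on the mat, knob up: the top view has it at crop (148,189). The block in the tray is at crop (355,162), with its slope facing the robot. I'll measure the block more exactly now.

```bash
cat > b.py <<'E'
from h import *
import sys
from scipy.optimize import least_squares
c,s=np.cos(.175),np.sin(.175); T=np.array([[c,-s],[s,c]]); O=np.array([.583,-.233])
def proj(p,X):
    Y=X@p['R'].T+p['t']; q=Y[:,:2]/Y[:,2:]; q=q*(1+p['k1']*(q**2).sum(1,keepdims=True)); return q*[p['mtx'][0,0],p['mtx'][1,1]]+p['mtx'][:2,2]
V=np.array([[x,y,z] for y in(-.035,.035) for x,z in((-.035,0),(.035,0),(.035,.04),(-.015,.04),(-.035,.02))])
P=[]
for n in ['top','scene']:
    p=eyes.read_camera(n); r=finder.silhouettes('block',p)
    h=cv2.cvtColor(p['pixels'],cv2.COLOR_RGB2HSV); m=((h[:,:,0]<22)&(h[:,:,1]>110)&(h[:,:,2]>40)).astype(np.uint8)
    a=np.zeros_like(m); l,t,rr,b=[int(v) for v in r[0]['extent']]; a[t-6:b+7,l-6:rr+7]=1; m*=a
    print(n,m.sum(),r[0]['region'].sum(),r[0]['confidence']); P.append((p,m))
    if len(sys.argv)>1: save(p,n+sys.argv[1]+'.png')
def cost(v,P=P):
    e=0; C,S=np.cos(v[2]),np.sin(v[2]); X=V@np.array([[C,-S,0],[S,C,0],[0,0,1]]).T+[v[0],v[1],.008]
    for p,m in P:
        hull=cv2.convexHull((proj(p,X)*16).astype(np.float32)); k=np.zeros_like(m); cv2.fillConvexPoly(k,np.round(hull).astype(np.int32),1,shift=4)
        e+=(k!=m).sum()
    return e
from scipy.optimize import differential_evolution as de
for Q in (P,P[:1],P[1:]):
    r=de(cost,[(.5,.68),(-.32,-.16),(-.2,.55)],args=(Q,),seed=1,maxiter=60,popsize=12)
    print('block',np.round(r.x,4),'err',r.fun,'in tray',np.round((r.x[:2]-O)@T,4),round(r.x[2]-.175,3))
E
python3 b.py
```

```text
top 599 648 0.6
scene 525 533 0.89
block [ 0.5808 -0.2494  0.1657] err 143.0 in tray [-0.0051 -0.0157] -0.009
block [ 0.5812 -0.2503  0.1839] err 92.0 in tray [-0.0048 -0.0168] 0.009
block [ 0.5807 -0.2493  0.1688] err 43.0 in tray [-0.0051 -0.0156] -0.006
```

```bash
python3 -c "
import cv2,numpy as np
a=cv2.imread('pics/top3.png')[170:280,365:475];b=cv2.imread('pics/scene3.png')[170:280,185:295]
cv2.imwrite('pics/z3.png',cv2.resize(np.hstack([a,b]),None,fx=3.6,fy=3.6,interpolation=2))
from h import *
to([.583+.985*-.075+.174*.0155, -.233+.174*-.075-.985*.0155,.09],.175)"
```

```text
t 11.65 pos [ 0.4463 -0.0423  0.2027] yaw -0.117 F [ 0.9 -0.   0.2] gap 0.0004 grip 0.0 q [-0.02  0.17 -0.01  2.01  0.    0.95 -1.72]
tool delta [0.0907 0.2099 0.1127] turn -0.292
```

View pics/z3.png

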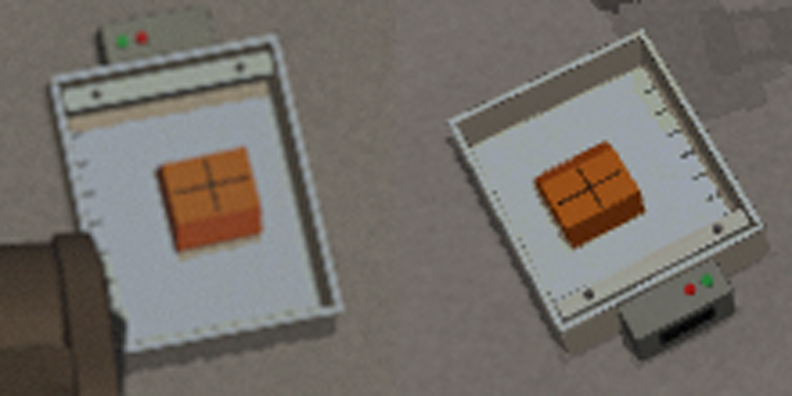

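The block in the top crop spans about (160-260, 148-250) and sits nearly square to the tray, slope towards the robot. Next I go behind it with shut fingers.

Emit:
servo_tool(deltas=[[0.01,0.03,0.0,-0.03,0],[0.03,0.075,0.01,-0.1,0],[0.055,0.125,0.03,-0.18,0],[0.075,0.175,0.05,-0.25,0],[0.086,0.2,0.07,-0.292,0],[0.091,0.21,0.09,-0.292,0],[0.091,0.21,0.1,-0.292,0],[0.091,0.21,0.105,-0.292,0],[0.091,0.21,0.11,-0.292,0],[0.091,0.21,0.113,-0.292,0]], force=40)

```text
clock: 12.9
position: [0.5125, -0.2608, 0.09]
ee_rot: [[0.985, 0.175, 0.001], [0.175, -0.985, -0.0], [0.001, 0.0, -1.0]]
wrist_force: [-0.7, 0.2, 1.2]
finger_gap: 0.0006
finger_force: 0.0
```

```bash
cat > g.py <<'E'
from h import *
import sys
c,s=np.cos(.175),np.sin(.175); T=np.array([[c,-s],[s,c]]); O=np.array([.583,-.233])
o=state(); F=o['wrist_force']; print('TCP in tray',np.round((o['position'][:2]-O)@T,4),'F tray',np.round(F[:2]@T,2),round(F[2],2))
E
python3 g.py
```

```text
t 12.9 pos [ 0.5125 -0.2608  0.09  ] yaw 0.176 F [-0.7  0.2  1.2] gap 0.0006 grip 0.0 q [ 0.35  0.5   0.05  1.85 -0.03  0.79 -0.99]
TCP in tray [-0.0743 -0.0151] F tray [-0.64  0.32] 1.22
```

Emit:
servo_tool(deltas=[[0,0,0.01,0,0],[0,0,0.025,0,0],[0,0,0.04,0,0],[0,0,0.05,0,0],[0,0,0.052,0,0],[0.005,0,0.052,0,0],[0.012,0,0.052,0,0],[0.019,0,0.052,0,0],[0.025,0,0.052,0,0],[0.03,0,0.052,0,0]])

```text
clock: 14.15
position: [0.5422, -0.2561, 0.0378]
ee_rot: [[0.985, 0.174, 0.0], [0.174, -0.985, -0.0], [0.0, 0.0, -1.0]]
wrist_force: [-0.7, -0.6, 0.0]
finger_gap: 0.0001
finger_force: 0.0
```

Emit:
servo_tool(deltas=[[0.002,0,0,0,0],[0.004,0,0,0,0],[0.006,0,0,0,0],[0.008,0,0,0,0],[0.01,0,0,0,0],[0.012,0,0,0,0],[0.014,0,0,0,0],[0.016,0,0,0,0],[0.018,0,0,0,0],[0.02,0,0,0,0]])

```text
clock: 15.4
position: [0.5615, -0.2528, 0.0377]
ee_rot: [[0.985, 0.174, -0.0], [0.174, -0.985, -0.0], [-0.0, 0.0, -1.0]]
wrist_force: [-0.0, 0.2, 0.1]
finger_gap: 0.0005
finger_force: 0.3
```

```bash
python3 g.py; python3 b.py 4;  python3 -c "
import cv2,numpy as np
a=cv2.imread('pics/top4.png')[170:280,365:475];b=cv2.imread('pics/scene4.png')[170:280,185:295]
cv2.imwrite('pics/z4.png',cv2.resize(np.hstack([a,b]),None,fx=3.6,fy=3.6,interpolation=2))"
```

```text
t 15.4 pos [ 0.5615 -0.2528  0.0377] yaw 0.175 F [-0.   0.2  0.1] gap 0.0005 grip 0.2572645220789127 q [ 0.31  0.62  0.04  1.78 -0.04  0.74 -1.03]
TCP in tray [-0.0246 -0.0157] F tray [0.   0.21] 0.08
top 150 162 0.7
scene 543 574 0.84
block [ 0.5966 -0.2463  0.1365] err 605.0 in tray [ 0.0111 -0.0154] -0.039
block [ 0.6275 -0.2378  0.5152] err 518.0 in tray [ 0.043  -0.0125] 0.34
block [ 0.5969 -0.2467  0.1627] err 49.0 in tray [ 0.0113 -0.0159] -0.012
```

View pics/z4.png

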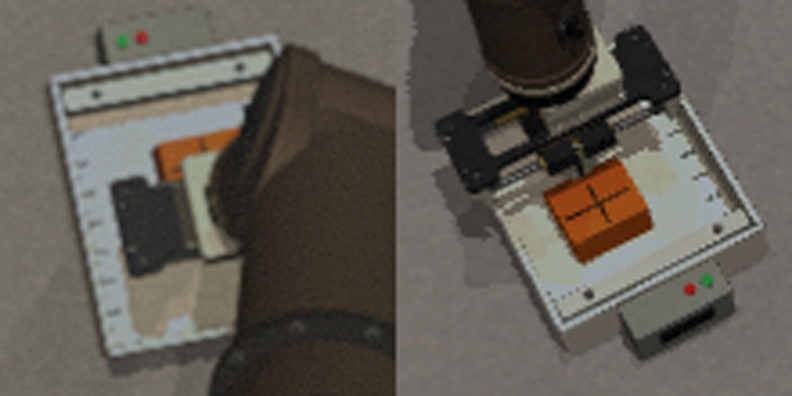

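The block is being pushed from the slope: the scene crop has it at (600,205), moved 16 mm and still square. About 39 mm remain.

Emit:
servo_tool(deltas=[[0.002,0,0,0,0],[0.005,0,0,0,0],[0.008,0,0,0,0],[0.012,0,0,0,0],[0.016,0,0,0,0],[0.02,0,0,0,0],[0.024,0,0,0,0],[0.028,0,0,0,0],[0.031,0,0,0,0],[0.033,0,0,0,0]])

```text
clock: 16.85
position: [0.5941, -0.247, 0.0377]
ee_rot: [[0.985, 0.174, 0.0], [0.174, -0.985, -0.0], [0.0, 0.0, -1.0]]
wrist_force: [-1.2, 0.0, 0.2]
finger_gap: 0.0004
finger_force: 0.3
```

Emit:
servo_tool(deltas=[[0.0005,0,0,0,0],[0.001,0,0,0,0],[0.0015,0,0,0,0],[0.002,0,0,0,0],[0.0025,0,0,0,0],[0.003,0,0,0,0],[0.0035,0,0,0,0],[0.004,0,0,0,0],[0.0045,0,0,0,0],[0.005,0,0,0,0]])

```text
clock: 18.1
position: [0.5989, -0.2462, 0.0378]
ee_rot: [[0.985, 0.174, 0.0], [0.174, -0.985, -0.0], [0.0, 0.0, -1.0]]
wrist_force: [-1.2, -0.3, 0.9]
finger_gap: 0.0004
finger_force: 0.3
```

```bash
python3 g.py; python3 b.py 5 |tail -1
```

```text
t 18.1 pos [ 0.5989 -0.2462  0.0378] yaw 0.175 F [-1.2 -0.3  0.9] gap 0.0004 grip 0.30213861842639744 q [ 0.28  0.66  0.05  1.7  -0.04  0.78 -1.05]
TCP in tray [ 0.0133 -0.0158] F tray [-1.21 -0.09] 0.92
block [ 0.5037 -0.1722 -0.1289] err 518.0 in tray [-0.0675  0.0736] -0.304
```

Emit:
servo_tool(deltas=[[0.0003,0,0,0,0],[0.0006,0,0,0,0],[0.0009,0,0,0,0],[0.0012,0,0,0,0],[0.0015,0,0,0,0],[0.0018,0,0,0,0],[0.002,0,0,0,0],[0.002,0,0,0,0],[0.002,0,0,0,0],[0.002,0,0,0,0]])

```text
clock: 19.55
position: [0.6006, -0.246, 0.0377]
ee_rot: [[0.985, 0.174, -0.0], [0.174, -0.985, -0.0], [-0.0, 0.0, -1.0]]
wrist_force: [-3.1, -1.1, 1.2]
finger_gap: 0.0002
finger_force: 1.1
```

```bash
python3 g.py
```

```text
t 19.55 pos [ 0.6006 -0.246   0.0377] yaw 0.175 F [-3.1 -1.1  1.2] gap 0.0002 grip 1.1309545347467065 q [ 0.27  0.67  0.05  1.69 -0.04  0.78 -1.05]
TCP in tray [ 0.015  -0.0158] F tray [-3.19 -0.54] 1.19
```

Emit:
servo_tool(deltas=[[0.0003,0,0,0,0],[0.0006,0,0,0,0],[0.0009,0,0,0,0],[0.0012,0,0,0,0],[0.0015,0,0,0,0],[0.0015,0,0,0,0],[0.0015,0,0,0,0],[0.0015,0,0,0,0],[0.0015,0,0,0,0],[0.0015,0,0,0,0]])

```text
clock: 20.8
position: [0.601, -0.246, 0.0375]
ee_rot: [[0.985, 0.173, -0.002], [0.173, -0.985, -0.0], [-0.002, -0.0, -1.0]]
wrist_force: [-6.8, -1.8, 1.7]
finger_gap: 0.0002
finger_force: 3.1
```

```bash
python3 g.py
```

```text
t 20.8 pos [ 0.601  -0.246   0.0375] yaw 0.174 F [-6.8 -1.8  1.7] gap 0.0002 grip 3.0664016405353323 q [ 0.27  0.67  0.05  1.69 -0.04  0.79 -1.05]
TCP in tray [ 0.0154 -0.0159] F tray [-7.01 -0.56] 1.65
```

Emit:
servo_tool(deltas=[[0.0003,0,0.0002,0,0],[0.0006,0,0.0003,0,0],[0.0009,0,0.0004,0,0],[0.0012,0,0.0005,0,0],[0.0015,0,0.0006,0,0],[0.0018,0,0.0007,0,0],[0.002,0,0.0008,0,0],[0.002,0,0.0008,0,0],[0.002,0,0.0008,0,0],[0.002,0,0.0008,0,0]])

```text
clock: 22.05
position: [0.6013, -0.246, 0.037]
ee_rot: [[0.985, 0.173, -0.005], [0.173, -0.985, 0.0], [-0.005, -0.001, -1.0]]
wrist_force: [-13.1, -0.8, 10.2]
finger_gap: 0.0002
finger_force: 8.3
```

```bash
python3 g.py
```

```text
t 22.05 pos [ 0.6013 -0.246   0.037 ] yaw 0.173 F [-13.1  -0.8  10.2] gap 0.0002 grip 8.251892840489745 q [ 0.27  0.67  0.05  1.69 -0.04  0.79 -1.06]
TCP in tray [ 0.0157 -0.016 ] F tray [-13.06   1.52] 10.2
```

Emit:
servo_tool(deltas=[[0.0002,0,0.0001,0,0],[0.0004,0,0.0002,0,0],[0.0006,0,0.0003,0,0],[0.0006,0,0.0003,0,0],[0.0006,0,0.0003,0,0],[0.0006,0,0.0003,0,0],[0.0006,0,0.0003,0,0],[0.0006,0,0.0003,0,0],[0.0006,0,0.0003,0,0],[0.0006,0,0.0003,0,0]])

```text
clock: 23.3
position: [0.6013, -0.246, 0.0368]
ee_rot: [[0.985, 0.172, -0.006], [0.172, -0.985, 0.0], [-0.006, -0.001, -1.0]]
wrist_force: [-15.7, -1.4, 13.1]
finger_gap: 0.0004
finger_force: 10.2
```

```bash
python3 g.py; python3 b.py 6; python3 m.py 7 | grep -E 'lid|mat|block|scene';python3 -c "
import cv2,numpy as np
a=cv2.imread('pics/top6.png')[170:280,365:475];b=cv2.imread('pics/scene6.png')[170:280,185:295]
cv2.imwrite('pics/z6.png',cv2.resize(np.hstack([a,b]),None,fx=3.6,fy=3.6,interpolation=2))"
```

```text
t 23.3 pos [ 0.6013 -0.246   0.0368] yaw 0.173 F [-15.7  -1.4  13.1] gap 0.0004 grip 10.192468017339706 q [ 0.27  0.67  0.05  1.69 -0.04  0.79 -1.06]
TCP in tray [ 0.0158 -0.016 ] F tray [-15.73   1.32] 13.07
top 94 103 0.44
scene 430 402 0.86
block [ 0.6343 -0.2408  0.1629] err 793.0 in tray [ 0.0491 -0.0166] -0.012
block [ 0.6581 -0.2187  0.5154] err 574.0 in tray [0.0765 0.001 ] 0.34
block [ 0.6184 -0.2426  0.1601] err 168.0 in tray [ 0.0332 -0.0156] -0.015
  block [(array([416. , 205.8]), 0.68), (array([264. , 240.3]), 0.38)]
  lid [(array([265.4, 243.4]), 0.77)]
  mat []
  lid 4161 rect [ 0.5264  0.2191  0.1865  0.2264 83.1061] plane [-0.    -0.001  0.013]
  mat 2201 rect [ 0.527   0.219   0.2417  0.2737 83.6003] plane [-0.    -0.     0.003]
scene
  block [(array([245.8, 238.4]), 0.9)]
  lid [(array([368.1, 169.7]), 0.69), (array([370.9, 162.9]), 0.54)]
  mat [(array([240.7, 225.8]), 0.54)]
  lid 2547 rect [ 0.5311  0.2204  0.1867  0.228  82.58  ] plane [ 0.001 -0.002  0.013]
  mat 1347 rect [ 0.5296  0.2217  0.2417  0.275  82.8696] plane [ 0.002 -0.001  0.003]
  block 336 rect [ 0.645  -0.2384  0.0581  0.0699  8.6818] plane [0.019 0.011 0.048]
```

View pics/z6.png

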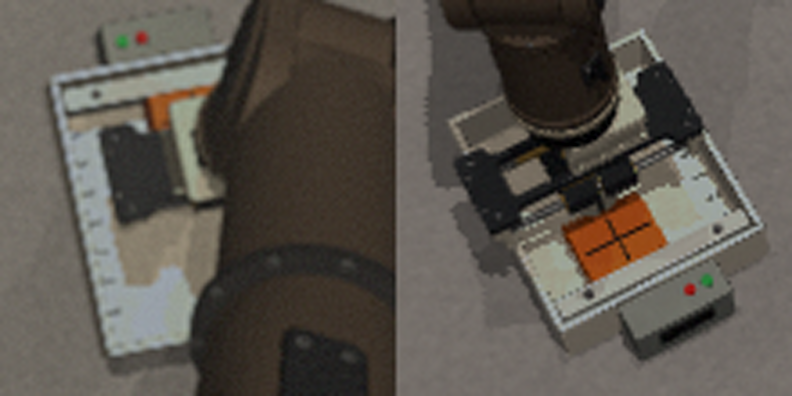

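The block lies flush along the fence at scene crop (615,240), square, with its top level at 48 mm. The push is steady: about 15.7 N towards the fence and 13.1 N down. I'm handing in.

```bash
python3 -c "
from h import *
state(); print(robot.job_done())"
```

```text
t 24.7 pos [ 0.6014 -0.246   0.0369] yaw 0.173 F [-16.6  -0.   14.3] gap 0.0006 grip 10.192102622240782 q [ 0.27  0.67  0.05  1.69 -0.04  0.79 -1.06]
the job is handed in; nothing more can be done
None
```

I handed the job in at 24.7 s: the lid lies knob up in the middle of the mat, and the block is held square against the fence and flat on the tray floor by a diagonal push of about 22 N; the disc spindle, jar and phone were not touched.

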